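# Push the stuck plug out of the rack's drain pipe

### The arm

A 7-joint arm with a two-finger parallel gripper is mounted at the origin on the work surface. World frame = base frame: x ahead of the robot, y to its left, z up, the work surface at z = 0. Lengths are in m, angles in rad, forces in N, time in s.
With the tool pointing down it reaches from about 0.4 to 0.85 m from the base axis. Payload 10.4 kg.
Tool frame: the origin (TCP) lies at the very end of the fingers, on their centre line; the grasp point (between the pads) lies 19 mm behind it (manip.tcp_to_grasp is the distance from the TCP to the grasp point, in m); x points along the fingers, y is the direction in which the jaws open and shut, and the axes are right-handed (so a half turn about x gives the same grasp; the last joint's range is limited). The gripper opens to 85 mm and grips with 20 to 120 N. Pads are 22 mm wide; open, the fingers measure 114 mm over their backs; the gripper's body (76 mm by 85 mm) begins 54 mm behind the grasp point. The pads swing forward as they close: fully open they stand 13 mm farther back than shut.
Start: joints at [1.129, 0.332, -0.065, 1.46, 0.022, 1.35, -0.088], TCP at [0.254, -0.571, 0.231] pointing down, gripper open.
Joint ranges: [-2.6, 2.6], [-0.5, 2.12], [-1.47, 1.34], [0.16, 2.42], [-1.27, 4.41], [0.06, 2.06], [-2.6, 2.6]. Speed limits (rad/s): [2.22, 2.22, 2.79, 2.79, 3.14, 3.14, 3.14].

### API

Orientations are given as a unit quaternion [x, y, z, w].
In Python, from workcell import manip, cams, hand_in gives the robot as it stands.
- The arm moves only by the shell command python3 -m handwheel 'ROWS' [FORCE]. ROWS is text: rows parted by semicolons, each of 7 numbers parted by spaces: the shift along the tool's x, y, z in mm, then the turn, a rotation vector about the tool's x, y, z in rad, then the finger opening in mm, from 0 to 85.4. A call has 1 to 8 rows; each row shifts and turns the commanded pose from where the row before left it, along the tool's axes as they then stand; what a row does not reach is not made up. A row lasts 1/10 s, in which the tool goes at most 50 mm and 8.59 degrees, less where a joint would pass 70% of its speed; a pose out of reach is approached as far as the arm can. A call with a gripper value outside its range is refused whole. The fingers move at their own pace and stop on an object; FORCE is the grip in N (left out, the last holds). Time passes only in rows, so rows that do not move let the fingers close. It gives the time, the measured TCP pose, the force and the opening at its end, in the units of the state.
- manip.get_obs(): the state, without advancing time (a new reading comes with each control period).
- cams.camera(name): name is "scene" or "top" or "wrist"; returns a dict with "color" (384x512x3 uint8, blue, green, red), "depth" (384x512 float32, m along the optical axis (not along the pixel's ray), 0 where there is no reading), "camera_matrix" (3x3 intrinsics, pixels), "distortion" ([k1, k2, p1, p2, k3] as OpenCV has them; the pictures are not rectified), "origin" and "attitude" of the camera in the world; the wrist camera has in their place "T_tool_cam" (4x4, takes a point from camera to tool coordinates, whose origin is the TCP and whose axes are the tool frame's). Camera axes: x right, y down, z forward; pixel columns grow to the right and rows downward; lengths in m; the calibration is good to about 2 mm. A picture is of the moment at which its call begins: read the wrist's pose just before it.
- hand_in(): hands the job in, once; it reports no verdict.
Trained networks look in the newest picture that a camera, given by its name, has taken for a name from the list of things; names that differ only in an ending like _2 or _b are one class to them, and where a whole thing is asked for, a point or a joint stands for the part that bears it (a point fixed in the world has none). Each returns a list of dicts, best first, with "conf" (0 to 1); they miss things now and then, are a little off and sometimes report something else, mostly with a low value. They report only what shows in the picture. A call takes as long as a camera call. They do not tell look-alikes from the thing itself.
- cams.recognise(camera, thing): "box" ([left, top, width, height] in pixels, round what is visible of it).
- cams.outline_of(camera, thing): "region" (384x512 bool, what is visible of it) and "box" ([left, top, width, height] in pixels, round what is visible of it).
The state is a dict: "clock": time; "joint_pos": joint angles; "joint_velocities": joint speeds; "tau": joint torques, N m; "position": TCP position; "ee_rot": TCP orientation; "ft_force": force on the tool from outside, world axes, zero at the start; "torque": the same for the moment, N m; "grip_width": opening from 0.0 (shut) to 1.0 (fully open).
Only numpy, scipy, OpenCV 4.12 (cv2) and the standard library are available. Lean on these libraries where they do the work, as an engineer would, in place of code of your own. Each camera call takes 0.05 s, during which the arm holds its last target.

### The job

A hard plastic plug is stuck in the upright drain pipe of the small steel rack. Take the push rod out of its stand, feel its tip down through the off-centre hole of the funnel without forcing it (keep under about 15 N on the funnel and 25 N on the plug) and push the plug right through so that it drops out below into the rack's tray. Then stand the rod back in its stand, let go, and leave the other things where they are.

Things in the scene. Friction and masses are not known exactly. Their poses are not given: they have to be found in the camera images.
- rack: Fixed slim steel rack, 155 x 195 mm: open tray at the bottom (150 x 190 mm outside, floor top 11 mm, rim 34 mm above the table), top plate with its top 114 mm up. A grey upright pipe (outside 46, bore 40 mm) runs through the plate's centre from 130 down to 75 mm above the table and is open over the tray. It carries a white funnel. Origin on the table under the pipe axis, z up.
- pipe_top (a point): Point on the pipe axis at the pipe's top, 130 mm up. On it lies the funnel's square white plate, 52 mm wide, 6 mm thick, with a straight round hole 17 mm wide. This hole is NOT here: its axis stands 7 mm aside of the pipe axis, in a direction that is unknown and not measured (the funnel is on a stiff swivel). Funnel and plate give about 1 mm per 1.5 N downwards, 10 mm at most.
- funnel_rim (a point): Point on the pipe axis at the height of the funnel's rim, 24 mm above pipe_top. The cone narrows from 38 mm inside at the rim to 17 mm at the plate's top (6 mm above pipe_top). It is concentric with the hole, so 7 mm off this point. A rod lowered here lands on the cone, which then pushes it sideways towards the hole.
- pipe_end (a point): Centre of the pipe's open lower end, 75 mm above the table. Two rubber lips 2 to 20 mm above it pinch the plug; pushing the plug takes about 5 to 15 N. The plug drops when the rod's tip comes to about this point.
- plug: Plain grey hard plastic cylinder, 35 mm across, 28 mm high, 50 g, stuck in the pipe 4 to 13 mm above its lower end. Origin at the centre of its underside, z along its axis.
- rod: Steel push rod, loose, 170 mm long, about 140 g: lower 105 mm a round bar 14 mm across whose last 4 mm taper to 9 mm, above it a black square handle 22 x 22 mm, 65 mm long. Stands upright in its stand. Origin at the centre of the tip (lower end), z up along the rod, x and y square to the handle's faces.
- rod_grip (a point): Centre of the rod's square handle, 137.5 mm up from the tip.
- stand_hole0 (a point): Centre of the mouth of the round hole in the rod's stand, a fixed white ceramic block 75 x 75 x 55 mm. The hole is 19 mm wide, 45 mm deep, with a 3 mm chamfer; mouth 55 mm above the table.
- bottle: Bystander: closed teal bottle, 72 mm across, 210 mm high; origin at the centre of its underside.
- brush: Bystander: scrub brush in green plastic, 190 mm long, lying; origin under its middle.
- dispenser: Bystander: stainless pump dispenser, 66 mm across, 175 mm high; origin at the centre of its underside.
- cup: Bystander: white ceramic cup, 72 mm across, 80 mm high; origin at the centre of its underside.
- plunger: Bystander: plunger, rubber bell 120 mm across, upright wooden handle to 250 mm; origin at the centre of its underside.
- soapdish: Bystander: ceramic soap dish 100 x 70 x 25 mm; origin at the centre of its underside.
- paperroll: Bystander: paper roll standing, 104 mm across, 100 mm high; origin at the centre of its underside.
There are look-alikes about, which are no part of the job. Of the things that look like the rod, the middle-sized one is meant.

How it is judged:
By the outcome, as a careful person would: the job done as asked, in the order asked, and still so for the second after the job is handed in, with the robot touching nothing.
It also fails if it takes over 67 s, if anything falls off the work surface, if the arm or the gripper's body presses on something with over 40 N, if the wrist force passes 120 N, or if a joint passes its speed limit or range.

## Working session

There is one attempt and no reset: what is moved stays moved. The work goes in short steps, Python scripts to look and compute and a shell command to move; the robot and the scene stay as the last step left them, time stands still between calls to the robot, and variables do not carry over. Pictures are saved under pics/ and viewed, and the job is handed in when it is done.

```bash
ls; mkdir -p pics; python3 - <<'E'
from workcell import manip, cams
import cv2
o=manip.get_obs()
for k,v in o.items(): print(k,v)
print(manip.tcp_to_grasp)
for n in ("scene","top"):
    c=cams.camera(n); cv2.imwrite(f"pics/{n}0.png",c["color"])
    print(n,c["camera_matrix"],c["distortion"],c["origin"],c["attitude"])
    for t in ("rod","rack","stand_hole0","funnel_rim"):
        print(n,t,[(d["box"],round(d["conf"],2)) for d in cams.recognise(n,t)])
E
```

```text
pics
clock 0.0
joint_pos [ 1.12940412  0.3328691  -0.0647067   1.46096619  0.02161384  1.34989294
 -0.08848181]
joint_velocities [ 0.00101872  0.00118298  0.00147897 -0.0012063  -0.00051765 -0.00128259
  0.00122743]
tau [ 2.81271787e-04 -6.25440788e+01  4.93450672e-02 -3.91600764e+01
  1.61911862e-02  9.99942800e-03  4.21983736e-05]
position [ 0.25399851 -0.57063944  0.23050581]
ee_rot [-0.69152447 -0.14749395  0.69179033 -0.14651141]
ft_force [ 0.82998579  0.3895276  -0.18019818]
torque [ 0.02721319 -0.00428066  0.00716646]
grip_width 1.0000763912675823
0.0187
scene [[352.32093106   0.         257.02907687]
 [  0.         352.32093106 189.46594823]
 [  0.           0.           1.        ]] [0.00348475 0.         0.         0.         0.        ] [ 0.9227824  -0.67078022  0.59843457] [ 0.84705847  0.21253968 -0.12312939 -0.47133638]
scene rod [([249.2, 204.9, 22.1, 100.0], 0.94), ([244.7, 147.8, 71.1, 69.7], 0.7), ([228.0, 206.7, 15.2, 53.2], 0.64), ([195.5, 250.0, 10.3, 45.1], 0.64)]
scene rack [([212.3, 207.4, 40.9, 18.1], 0.3)]
scene stand_hole0 [([214.5, 239.3, 40.3, 52.0], 0.84)]
scene funnel_rim [([243.7, 147.5, 72.5, 68.3], 0.57)]
top [[414.78669324   0.         256.02843202]
 [  0.         414.78669324 197.46998059]
 [  0.           0.           1.        ]] [0.02811569 0.         0.         0.         0.        ] [0.35682501 0.00996648 1.43112469] [-0.70186622  0.7088966  -0.05323304  0.0448961 ]
top rod [([317.8, 136.4, 18.6, 27.2], 0.71), ([329.8, 188.7, 7.8, 4.0], 0.6)]
top rack [([169.3, 174.4, 67.6, 53.3], 0.82)]
top stand_hole0 [([287.3, 172.6, 27.3, 26.4], 0.97)]
top funnel_rim [([170.2, 173.8, 65.0, 54.4], 0.8)]
```

View pics/scene0.png

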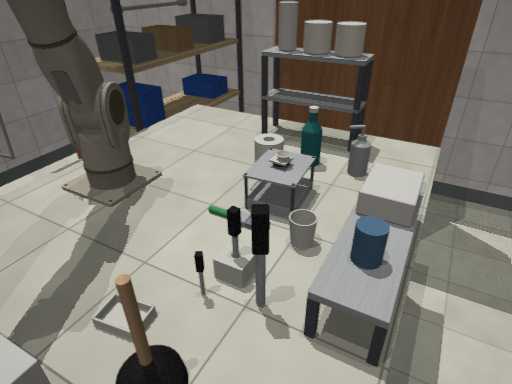

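View pics/top0.png

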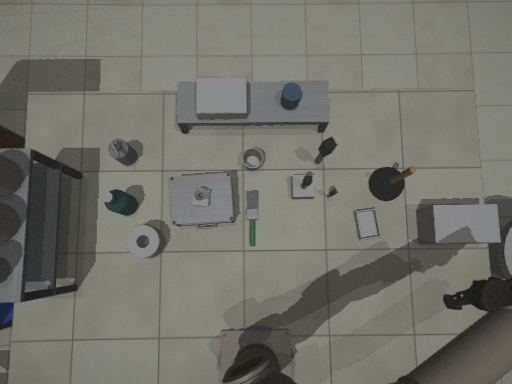

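The scene picture shows three rods: a tall one at (260,250), the middle one in the white stand at (235,225), and a small one at (200,270). In the top view the stand is at (302,186), the rack with funnel at (201,198), the brush at (252,215), and the cup at (253,158).

```bash
cat > h.py <<'E'
import numpy as np, cv2
from scipy.spatial.transform import Rotation as R
from workcell import manip, cams
def pose(c,obs=None):
    if "origin" in c: return R.from_quat(c["attitude"]).as_matrix(), np.array(c["origin"])
    Rt=R.from_quat(obs["ee_rot"]).as_matrix(); T=np.array(c["T_tool_cam"])
    return Rt@T[:3,:3], Rt@T[:3,3]+np.array(obs["position"])
def ray(c,uv):
    uv=np.asarray(uv,float).reshape(-1,1,2)
    p=cv2.undistortPoints(uv,c["camera_matrix"],c["distortion"])[:,0]
    return np.c_[p,np.ones(len(p))]
def cloud(c,mask=None,obs=None):
    d=c["depth"]; m=d>0
    if mask is not None: m&=mask
    v,u=np.nonzero(m); Rm,o=pose(c,obs)
    return (ray(c,np.c_[u,v])*d[v,u][:,None])@Rm.T+o, np.c_[u,v]
def atz(c,uv,z,obs=None):
    Rm,o=pose(c,obs); r=ray(c,uv)@Rm.T
    return o+r*((z-o[2])/r[:,2])[:,None]
def proj(c,P,obs=None):
    Rm,o=pose(c,obs); q=(np.atleast_2d(P)-o)@Rm
    return cv2.projectPoints(q,np.zeros(3),np.zeros(3),c["camera_matrix"],c["distortion"])[0][:,0]
E
python3 - <<'E'
from h import *
np.set_printoptions(precision=4,suppress=True)
c=cams.camera("top")
for n,(u0,v0,u1,v1) in dict(rack=(160,165,242,235),stand=(285,170,320,205)).items():
    m=np.zeros((384,512),bool); m[v0:v1,u0:u1]=1
    P,uv=cloud(c,m)
    print(n,np.histogram(P[:,2],bins=np.arange(-.01,.2,.01)))
    for lo,hi in ((.105,.122),(.045,.065),(.125,.16),(.13,.145),(.148,.16),(.165,.19)):
        s=(P[:,2]>lo)&(P[:,2]<hi)
        if s.sum()>3:
            r=cv2.minAreaRect(P[s,:2].astype(np.float32)*1000); print(n,lo,hi,s.sum(),P[s].mean(0),r)
im=c["color"]
cv2.imwrite("pics/rk.png",cv2.resize(im[165:235,160:242],None,fx=8,fy=8,interpolation=cv2.INTER_CUBIC))
cv2.imwrite("pics/st.png",cv2.resize(im[130:215,235:345],None,fx=7,fy=7,interpolation=cv2.INTER_CUBIC))
E
```

```text
rack (array([1175, 1392,   18,   50,   91,    6,    4,    1,    0,    0,    1,
        143, 2502,   54,  143,   68,   60,    0,    0,    0]), array([-0.01,  0.  ,  0.01,  0.02,  0.03,  0.04,  0.05,  0.06,  0.07,
        0.08,  0.09,  0.1 ,  0.11,  0.12,  0.13,  0.14,  0.15,  0.16,
        0.17,  0.18,  0.19]))
rack 0.105 0.122 2691 [0.5395 0.1692 0.1142] ((540.7515258789062, 169.58428955078125), (155.5081024169922, 198.42288208007812), 3.556133985519409)
rack 0.045 0.065 9 [0.4741 0.2071 0.0503] ((478.23333740234375, 158.66490173339844), (118.92005157470703, 300.2076110839844), 37.829925537109375)
rack 0.125 0.16 273 [0.54   0.1688 0.1422] ((540.6426391601562, 169.44847106933594), (55.602294921875, 53.155784606933594), 85.47429656982422)
rack 0.13 0.145 176 [0.5352 0.1682 0.1372] ((539.5285034179688, 169.54269409179688), (55.63426971435547, 50.88592529296875), 85.57059478759766)
rack 0.148 0.16 82 [0.5494 0.1691 0.1524] ((547.9593505859375, 168.1756134033203), (44.543827056884766, 38.484703063964844), 88.62397766113281)
stand (array([304, 363,  16,  15,  27,  24, 353,  26,   2,   1, 
[... 269 characters left out ...]
0.0553] ((587.3740844726562, -169.2742156982422), (75.66179656982422, 75.01305389404297), 89.28919982910156)
stand 0.125 0.16 20 [ 0.5821 -0.1635  0.1423] ((583.1920166015625, -162.8646697998047), (26.711936950683594, 12.949368476867676), 43.74269104003906)
stand 0.13 0.145 4 [ 0.5827 -0.1671  0.1405] ((583.2107543945312, -162.88421630859375), (26.711936950683594, 12.895243644714355), 43.74269104003906)
stand 0.148 0.16 8 [ 0.5832 -0.1609  0.1515] ((581.6227416992188, -161.7209930419922), (22.086809158325195, 9.064406394958496), 44.55714797973633)
stand 0.165 0.19 58 [ 0.5878 -0.1675  0.1785] ((588.8661499023438, -168.0939178466797), (22.0025634765625, 22.229063034057617), 86.39017486572266)
```

View pics/rk.png

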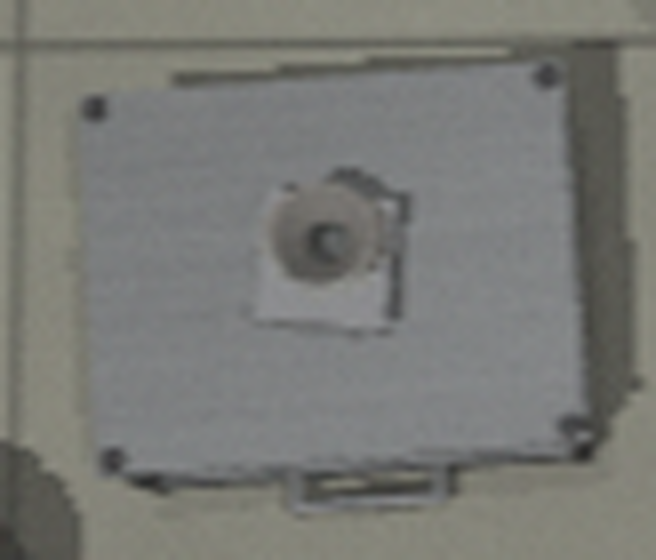

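View pics/st.png

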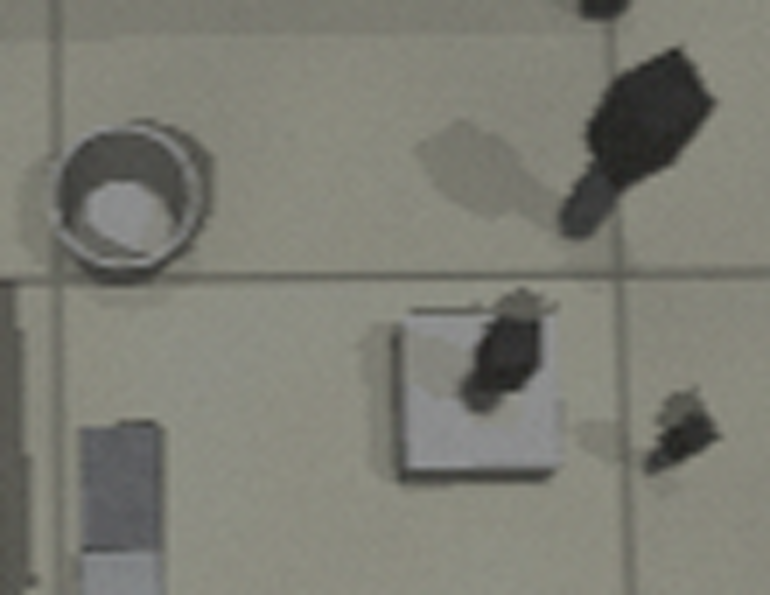

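The top view gives the pipe axis at about (0.541, 0.170). The funnel rim, and so its hole, is about 7 mm in +x from there. The stand is at about (0.587, -0.169). Next I check the neighbours' clearances and work out the first move.

```bash
python3 - <<'E'
from h import *
np.set_printoptions(precision=4,suppress=True)
c=cams.camera("top")
P,uv=cloud(c)
def rg(n,u0,v0,u1,v1,lo=.01):
    s=(uv[:,0]>=u0)&(uv[:,0]<u1)&(uv[:,1]>=v0)&(uv[:,1]<v1)&(P[:,2]>lo)
    q=P[s]; print(n,"max z",q[:,2].max(), "xy box",q[:,:2].min(0),q[:,:2].max(0)); t=q[q[:,2]>q[:,2].max()-.012]; print("  top",t.mean(0),cv2.minAreaRect(t[:,:2].astype(np.float32)*1000))
rg("big",312,132,342,168); rg("small",325,184,340,200); rg("cup",240,145,268,172); rg("plunger",365,160,418,203); rg("bottle",104,185,138,218); rg("disp",105,135,138,168); rg("mid",295,168,316,186,.12)
o=manip.get_obs(); M=R.from_quat(o["ee_rot"]).as_matrix(); print(M)
w=cams.camera("wrist"); cv2.imwrite("pics/w0.png",w["color"]); print(w["T_tool_cam"])
E
```

```text
big max z 0.254004986830187 xy box [ 0.6615 -0.2454] [ 0.7009 -0.2041]
  top [ 0.6812 -0.2244  0.2465] ((680.9727783203125, -224.18309020996094), (31.839126586914062, 31.448026657104492), 32.76286697387695)
small max z 0.12284769368510373 xy box [ 0.549  -0.2668] [ 0.5655 -0.2498]
  top [ 0.5579 -0.2582  0.1174] ((558.1300048828125, -258.6752014160156), (14.49459171295166, 15.268325805664062), 24.67570686340332)
cup max z 0.0856351011160299 xy box [ 0.6451 -0.0319] [0.7139 0.0384]
  top [0.6812 0.0035 0.0793] ((680.0580444335938, 3.181621551513672), (67.89541625976562, 69.52362823486328), 34.00783920288086)
plunger max z 0.2529323922756397 xy box [ 0.5442 -0.5119] [ 0.6806 -0.3908]
  top [ 0.5997 -0.459   0.2491] ((600.2974243164062, -459.2695007324219), (18.379131317138672, 20.465164184570312), 59.95870590209961)
bottle max z 0.21838361922437333 xy box [0.4982 0.3995] [0.5663 0.466 ]
  top [0.534  0.4326 0.2105] ((534.639404296875, 431.6175842285156), (27.66288948059082, 24.345046997070312), 1.0265541076660156)
disp max z 0.181043006622974 xy box [0.6658 0.4062] [0.7392 0.4735]
  top [0.6874 0.4295 0.1742] ((687.8217163085938, 430.0508728027344), (48.79120635986328, 11.316739082336426), 26.355300903320312)
mid max z 0.18471642815222533 xy box [ 0.577  -0.1786] [ 0.6    -0.1564]
  top [ 0.5879 -0.1676  0.1797] ((588.3386840820312, -167.8671112060547), (22.1552791595459, 21.330846786499023), 83.02096557617188)
[[ 0.      0.4067 -0.9136]
 [-0.0001 -0.9136 -0.4067]
 [-1.      0.0001 -0.    ]]
[[ 0.0003 -0.2866  0.958  -0.1432]
 [ 1.      0.001   0.     -0.0008]
 [-0.0009  0.958   0.2866 -0.0732]
 [ 0.      0.      0.      1.    ]]
```

```bash
python3 -m handwheel '-5 0 0 -0.148 0 0 85;-5 0 0 -0.148 0 0 85;-5 0 0 -0.148 0 0 85;-5 0 0 -0.148 0 0 85;-5 0 0 -0.148 0 0 85;-5 0 0 -0.148 0 0 85;-5 0 0 -0.148 0 0 85;0 0 0 -0.02 0 0 85'; cat >> h.py <<'E'
def st():
    o=manip.get_obs(); M=R.from_quat(o["ee_rot"]).as_matrix()
    print("t",round(o["clock"],2),"tcp",np.round(o["position"],4),"F",np.round(o["ft_force"],1),"g",round(o["grip_width"],3),"yaw_y",round(np.degrees(np.arctan2(M[1,1],M[0,1])),2),"tilt",np.round(M[:2,0]*57.3,2))
    return o,M
def to(p):
    o,M=st(); print("tool mm",np.round(M.T@(np.array(p)-o["position"])*1000,1))
E
python3 -c "
from h import *
to([.588,-.168,.27])"
```

```text
clock: 1.45
position: [0.2543, -0.5713, 0.2671]
ee_rot: [-0.523, -0.476, 0.523, -0.477]
ft_force: [0.3, 0.8, -0.2]
grip_width: 0.995
t 1.45 tcp [ 0.2543 -0.5713  0.2671] F [ 0.3  0.8 -0.2] g 0.995 yaw_y -5.33 tilt [ 0.04 -0.06]
tool mm [  -3.2  294.8 -432.5]
```

```bash
python3 -m handwheel '0 26.8 -39.3 0 0 0 85;0 26.8 -39.3 0 0 0 85;0 26.8 -39.3 0 0 0 85;0 26.8 -39.3 0 0 0 85;0 26.8 -39.3 0 0 0 85;0 26.8 -39.3 0 0 0 85;0 26.8 -39.3 0 0 0 85;0 26.8 -39.3 0 0 0 85' ; python3 -m handwheel '0 26.8 -39.3 0 0 0 60;0 26.8 -39.3 0 0 0 60;-3 26.8 -39.5 0 0 0 60;0 0 0 0 0 0 60;0 0 0 0 0 0 60'
python3 - <<'E'
from h import *
to([.588,-.168,.27])
o=manip.get_obs(); w=cams.camera("wrist"); im=w["color"].copy()
import pickle; pickle.dump((o,w),open("w1.pkl","wb"))
for p in ([.588,-.168,.18],[.587,-.169,.055]):
    print(proj(w,[p],o))
P,uv=cloud(w,None,o)
s=(abs(P[:,2]-.18)<.008)&(np.hypot(P[:,0]-.588,P[:,1]+.168)<.03)
print(s.sum(),P[s].mean(0),cv2.minAreaRect(P[s,:2].astype(np.float32)*1000))
s=(abs(P[:,2]-.055)<.006)&(np.hypot(P[:,0]-.588,P[:,1]+.168)<.07)
print(s.sum(),P[s].mean(0),cv2.minAreaRect(P[s,:2].astype(np.float32)*1000))
cv2.imwrite("pics/w1.png",im)
E
```

```text
clock: 2.25
position: [0.4986, -0.277, 0.2663]
ee_rot: [-0.524, -0.474, 0.524, -0.474]
ft_force: [0.7, -0.9, -0.6]
grip_width: 0.995
clock: 2.75
position: [0.5896, -0.1673, 0.2688]
ee_rot: [0.524, 0.476, -0.523, 0.475]
ft_force: [-1.0, -1.7, 0.7]
grip_width: 0.705
t 2.75 tcp [ 0.5896 -0.1673  0.2688] F [-1.  -1.7  0.7] g 0.705 yaw_y -5.52 tilt [-0.02  0.03]
tool mm [-1.2 -1.5  0.9]
[[251.99593258 195.38436668]]
[[251.74034374 162.90998215]]
837 [ 0.58897508 -0.16494427  0.1799626 ] ((588.85498046875, -166.1025390625), (22.428817749023438, 21.85070037841797), 85.24568939208984)
3344 [ 0.58961316 -0.15960939  0.05538717] ((588.8956298828125, -166.1287078857422), (75.06067657470703, 75.30884552001953), 0.32680755853652954)
```

View pics/w1.png

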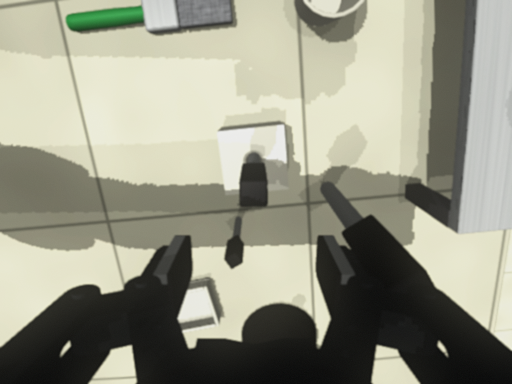

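The wrist view shows the rod's handle at (253,185), midway between the fingers, standing upright in the stand block at (253,155). It sits at about (0.5889, -0.1663) with yaw -4.8°, which agrees with the top camera to within 2 mm. I'll descend and grip.

```bash
python3 -m handwheel '0 -1 -0.5 -0.013 0 0 60;40 0 0 0 0 0 60;40 0 0 0 0 0 60;30 0 0 0 0 0 60;20 0 0 0 0 0 60;10 0 0 0 0 0 60;0 0 0 0 0 0 60;0 0 0 0 0 0 60'; python3 -c "
from h import *
to([.5887,-.1665,.1288])"
```

```text
clock: 3.6
position: [0.5885, -0.1688, 0.1305]
ee_rot: [0.521, 0.478, -0.52, 0.479]
ft_force: [0.0, -0.6, 1.1]
grip_width: 0.698
t 3.6 tcp [ 0.5885 -0.1688  0.1305] F [ 0.  -0.6  1.1] g 0.698 yaw_y -4.81 tilt [ 0.08 -0.03]
tool mm [ 1.7  0.  -2.3]
```

```bash
python3 -m handwheel '1.5 0 -2 0 0 0 60;0 0 0 0 0 0 60;0 0 0 0 0 0 15;0 0 0 0 0 0 15;0 0 0 0 0 0 15;0 0 0 0 0 0 15;0 0 0 0 0 0 15;0 0 0 0 0 0 15' 60; python3 -m handwheel '0 0 0 0 0 0 15;0 0 0 0 0 0 15;0 0 0 0 0 0 15'; python3 -c "
from h import *
to([.5887,-.1665,.1288])
o,w=manip.get_obs(),cams.camera('wrist'); cv2.imwrite('pics/w2.png',w['color'])"
```

```text
clock: 4.4
position: [0.5886, -0.1662, 0.1281]
ee_rot: [0.52, 0.479, -0.52, 0.479]
ft_force: [0.1, 0.6, 3.3]
grip_width: 0.25
clock: 4.7
position: [0.5885, -0.1662, 0.1281]
ee_rot: [0.52, 0.479, -0.52, 0.479]
ft_force: [0.1, -0.3, 4.9]
grip_width: 0.251
t 4.7 tcp [ 0.5885 -0.1662  0.1281] F [ 0.1 -0.3  4.9] g 0.251 yaw_y -4.76 tilt [ 0.03 -0.01]
tool mm [-0.7  0.2  0.3]
```

View pics/w2.png

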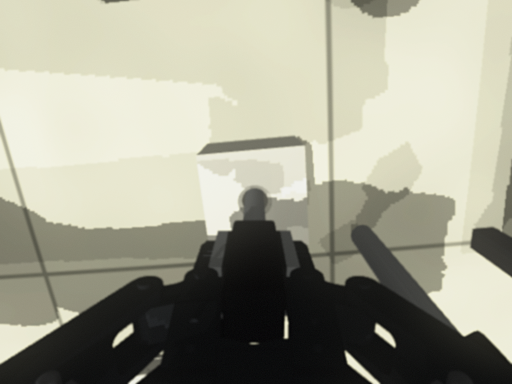

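The rod is held: opening 21 mm, handle between the pads at (252,280), with the bar entering the stand at (255,200). I'll lift it.

```bash
python3 -m handwheel '-10 0 0 0 0 0 15;-20 0 0 0 0 0 15;-30 0 0 0 0 0 15;-35 0 0 0 0 0 15;-35 0 0 0 0 0 15;-30 0 0 0 0 0 15;-15 0 0 0 0 0 15;0 0 0 0 0 0 15'; python3 -c "
from h import *
to([.545,.06,.303])"
```

```text
clock: 5.55
position: [0.5889, -0.1661, 0.3045]
ee_rot: [0.521, 0.478, -0.52, 0.48]
ft_force: [0.3, -0.2, -1.1]
grip_width: 0.251
t 5.55 tcp [ 0.5889 -0.1661  0.3045] F [ 0.3 -0.2 -1.1] g 0.251 yaw_y -4.75 tilt [ 0.15 -0.04]
tool mm [   1.2  -62.5 -221.7]
```

```bash
python3 -m handwheel '0 -8 -25 0 0 0 15;0 -11 -40 0 0 0 15;0 -11 -40 0 0 0 15;0 -11 -40 0 0 0 15;0 -11 -40 0 0 0 15;0 -10 -36 0 0 0 15;0 0 0 0 0 0 15;0 0 0 0 0 0 15'; python3 - <<'E'
from h import *
import pickle
np.set_printoptions(precision=4,suppress=True)
to([.545,.06,.303])
o=manip.get_obs(); w=cams.camera("wrist"); pickle.dump((o,w),open("w3.pkl","wb"))
t=cams.camera("top"); pickle.dump(t,open("t3.pkl","wb")); cv2.imwrite("pics/t3.png",t["color"])
s=cams.camera("scene"); cv2.imwrite("pics/s3.png",s["color"]); pickle.dump(s,open("s3.pkl","wb"))
P,uv=cloud(w,None,o)
near=np.hypot(P[:,0]-.541,P[:,1]-.169)<.15
for lo,hi,r in ((.109,.119,.15),(.13,.14,.045),(.15,.16,.035)):
    s=(P[:,2]>lo)&(P[:,2]<hi)&(np.hypot(P[:,0]-.541,P[:,1]-.169)<r)
    print(lo,hi,s.sum(),P[s].mean(0),cv2.minAreaRect(P[s,:2].astype(np.float32)*1000),cv2.minEnclosingCircle(P[s,:2].astype(np.float32)*1000))
im=w["color"].copy(); 
p=proj(w,[[.541,.169,.154],[.541,.169,.13]],o); print(p)
cv2.imwrite("pics/w3.png",im)
E
```

```text
clock: 6.35
position: [0.5441, 0.0597, 0.3011]
ee_rot: [-0.519, -0.48, 0.521, -0.479]
ft_force: [-0.2, -1.2, -1.5]
grip_width: 0.248
t 6.35 tcp [0.5441 0.0597 0.3011] F [-0.2 -1.2 -1.5] g 0.248 yaw_y -4.65 tilt [-0.14 -0.03]
tool mm [-1.9  0.9 -0.4]
0.109 0.119 20962 [0.5413 0.1472 0.1145] ((542.794921875, 151.94259643554688), (155.88882446289062, 158.40980529785156), 3.6206777095794678) ((542.8309936523438, 152.03721618652344), 110.4850082397461)
0.13 0.14 1633 [0.5346 0.1686 0.1369] ((541.4317016601562, 169.953125), (52.17699432373047, 52.32278060913086), 85.08114624023438) ((541.677001953125, 169.74615478515625), 36.562259674072266)
0.15 0.16 962 [0.5485 0.1699 0.1532] ((548.4173583984375, 169.29379272460938), (42.99087142944336, 42.872100830078125), 84.48490142822266) ((548.4542236328125, 169.48500061035156), 22.13666343688965)
[[240.3725  51.6706]
 [241.4638  54.9865]]
```

View pics/w3.png

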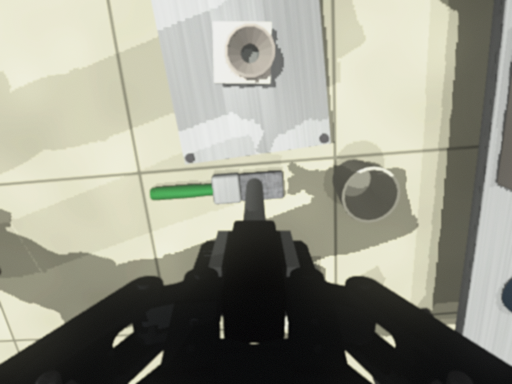

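The wrist view shows the funnel at (250,52) with its dark hole at (251,55), and the rod bar's tip at (255,182). The wrist camera puts the hole at (0.5484, 0.1694), 7.0 mm in +x from the plate centre. Now I check where the rod's tip is relative to the tool.

```bash
python3 - <<'E'
from h import *
import pickle
np.set_printoptions(precision=4,suppress=True)
o,w=pickle.load(open("w3.pkl","rb"))
M=R.from_quat(o["ee_rot"]).as_matrix()
m=np.zeros((384,512),bool); m[165:232,235:275]=1
P,uv=cloud(w,m,o); T=(P-o["position"])@M*1000
s=(P[:,2]>.16)
for a in range(40,130,8):
    q=s&(T[:,0]>a)&(T[:,0]<a+8)
    if q.sum(): print(a,q.sum(),T[q].mean(0),T[q].min(0),T[q].max(0))
print(proj(w,[o["position"]+M@np.array([.118,0,0])],o))
# scene
sc=pickle.load(open("s3.pkl","rb"))
print(proj(sc,[o["position"]+M@np.array([.118,0,0]),o["position"]+M@np.array([.013,0,0])]))
im=sc["color"][60:260,180:340]; cv2.imwrite("pics/s3c.png",cv2.resize(im,None,fx=4,fy=3.5))
E
```

```text
40 90 [43.8549 -0.1232 -5.3607] [40.0198 -7.0111 -7.0721] [47.8168  6.3563 -0.4115]
48 82 [51.9965 -0.2307 -5.4035] [48.0232 -6.6217 -7.1149] [55.838   6.6636 -0.8355]
56 68 [59.8628  0.1439 -5.3602] [56.1383 -6.8358 -7.164 ] [63.7621  6.872   0.0281]
64 65 [67.5495 -0.1963 -5.28  ] [64.0848 -7.0194 -7.2133] [71.8496  6.4525  0.0434]
72 64 [75.9225 -0.001  -5.3802] [72.0547 -6.5684 -7.1713] [79.9243  6.7489 -0.7191]
80 52 [83.8771  0.2346 -5.3446] [80.0113 -6.7651 -7.3087] [87.6708  6.9163 -0.4449]
88 46 [91.6932 -0.1433 -5.4593] [88.1666 -6.8713 -6.8755] [95.7875  6.3684 -0.4319]
96 44 [99.6067  0.2164 -5.5294] [96.1387 -6.2763 -6.9724] [103.9991   6.624   -1.3893]
104 42 [107.8055   0.0227  -5.3496] [104.0071  -6.509   -6.934 ] [111.9189   6.7181  -1.2009]
112 6 [112.8496   1.2443  -5.5952] [112.2131  -1.5485  -6.7434] [113.7062   6.8441  -0.7089]
[[253.8333 183.9272]]
[[263.8999 159.1715]
 [264.0906 120.7672]]
```

View pics/s3c.png

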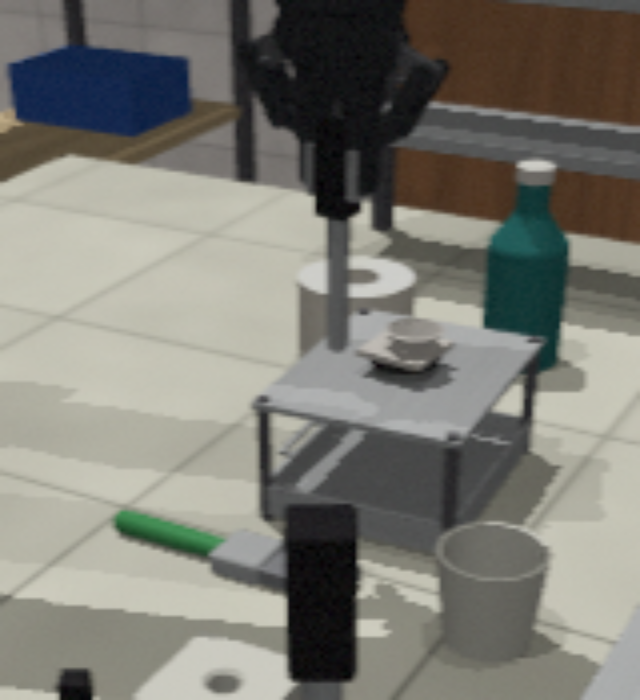

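The scene crop shows the rod hanging straight and the stand left empty. The rod's axis matches the tool axis within 0.3 mm, and its tip is 118 mm beyond the TCP. I'll move it over the hole.

```bash
python3 -c "
from h import *
to([.5484,.1692,.300])"; python3 -m handwheel '0 -0.7 -18 0 0 0 15;0 -0.7 -30 0 0 0 15;0 -0.7 -30 0 0 0 15;0 -0.7 -20 0 0 0 15;0 -0.7 -10 0 0 0 15;0 0 0 0 0 0 15;0 0 0 0 0 0 15'; python3 -c "
from h import *
to([.5484,.1692,.300])"
```

```text
t 6.5 tcp [0.5448 0.0576 0.3017] F [-0.2  0.4 -1.7] g 0.252 yaw_y -4.88 tilt [-0.09 -0.03]
tool mm [   1.6   -5.9 -111.5]
clock: 7.2
position: [0.5507, 0.1655, 0.3025]
ee_rot: [-0.52, -0.478, 0.521, -0.479]
ft_force: [0.1, -0.3, -1.7]
grip_width: 0.25
t 7.2 tcp [0.5507 0.1655 0.3025] F [ 0.1 -0.3 -1.7] g 0.25 yaw_y -4.85 tilt [-0.02 -0.05]
tool mm [ 2.5 -2.6 -3.5]
```

```bash
python3 -m handwheel '0 -2.6 -3.5 0 0 0 15;0 0 0 0 0 0 15;0 0 0 0 0 0 15'; python3 -c "
from h import *
import pickle
to([.5484,.1692,.300])
o,w=manip.get_obs(),cams.camera('wrist'); cv2.imwrite('pics/w4.png',w['color'])
to([.5484,.1692,.300])
pickle.dump((o,w),open('w4.pkl','wb'))
P,uv=cloud(w,None,o)
for lo,hi,r in ((.13,.14,.045),(.15,.16,.035)):
    s=(P[:,2]>lo)&(P[:,2]<hi)&(np.hypot(P[:,0]-.541,P[:,1]-.169)<r)
    print(s.sum(),cv2.minAreaRect(P[s,:2].astype(np.float32)*1000),cv2.minEnclosingCircle(P[s,:2].astype(np.float32)*1000))
"
```

```text
clock: 7.5
position: [0.548, 0.1703, 0.3029]
ee_rot: [0.52, 0.478, -0.52, 0.479]
ft_force: [-0.4, -0.6, -0.8]
grip_width: 0.248
t 7.5 tcp [0.548  0.1703 0.3029] F [-0.4 -0.6 -0.8] g 0.248 yaw_y -4.79 tilt [ 0.02 -0.02]
tool mm [2.9 0.5 1.1]
t 7.55 tcp [0.5481 0.1704 0.3029] F [ 0.2  0.3 -1.2] g 0.251 yaw_y -4.79 tilt [ 0.01 -0.02]
tool mm [2.9 0.4 1.2]
1263 ((541.293212890625, 170.37477111816406), (52.469276428222656, 51.70015335083008), 84.87487030029297) ((541.2490234375, 170.47711181640625), 36.452518463134766)
580 ((548.7898559570312, 171.20872497558594), (40.49905014038086, 42.9044075012207), 84.1692123413086) ((548.6416015625, 169.7319793701172), 22.089969635009766)
```

View pics/w4.png

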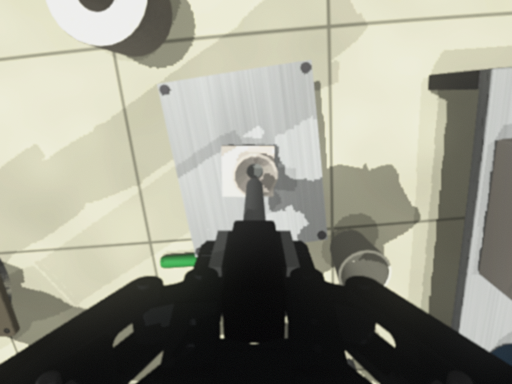

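The tip (254,178) stands over the funnel mouth at (256,172). The target is about (0.5486, 0.1697), and I'll lower the rod with force checks.

```bash
python3 -m handwheel '10 0.5 0.7 0 0 0 15;10 0 0 0 0 0 15;8 0 0 0 0 0 15;4 0 0 0 0 0 15;4 0 0 0 0 0 15;2 0 0 0 0 0 15;0 0 0 0 0 0 15'; python3 -m handwheel '3 0 0 0 0 0 15;2 0 0 0 0 0 15;0 0 0 0 0 0 15';python3 -c "
from h import *
to([.5486,.1697,.255])"
```

```text
clock: 8.25
position: [0.5484, 0.1701, 0.2647]
ee_rot: [-0.52, -0.479, 0.52, -0.479]
ft_force: [-1.0, -0.1, -1.4]
grip_width: 0.246
clock: 8.55
position: [0.5483, 0.17, 0.2595]
ee_rot: [-0.52, -0.479, 0.52, -0.479]
ft_force: [0.7, -0.5, -0.0]
grip_width: 0.245
t 8.55 tcp [0.5483 0.17   0.2595] F [ 0.7 -0.5 -0. ] g 0.245 yaw_y -4.76 tilt [-0.02 -0.01]
tool mm [4.5 0.3 0.3]
```

```bash
python3 -m handwheel '2 0.3 0.3 0 0 0 15;2 0 0 0 0 0 15;0 0 0 0 0 0 15'; python3 -m handwheel '2 0 0 0 0 0 15;0 0 0 0 0 0 15'; python3 -m handwheel '2 0 0 0 0 0 15;0 0 0 0 0 0 15'; python3 -m handwheel '2 0 0 0 0 0 15;0 0 0 0 0 0 15'
```

```text
clock: 8.85
position: [0.5486, 0.1697, 0.2555]
ee_rot: [-0.52, -0.479, 0.52, -0.479]
ft_force: [0.3, -0.2, -1.3]
grip_width: 0.25
clock: 9.05
position: [0.5486, 0.1698, 0.2535]
ee_rot: [-0.52, -0.479, 0.52, -0.479]
ft_force: [0.5, -0.4, -1.3]
grip_width: 0.251
clock: 9.25
position: [0.5486, 0.1697, 0.2515]
ee_rot: [-0.52, -0.479, 0.52, -0.479]
ft_force: [0.3, 0.2, -1.4]
grip_width: 0.249
clock: 9.45
position: [0.5486, 0.1697, 0.2495]
ee_rot: [-0.52, -0.479, 0.52, -0.479]
ft_force: [0.2, -0.2, -0.8]
grip_width: 0.248
```

```bash
python3 -m handwheel '2 0 0 0 0 0 15;0 0 0 0 0 0 15'; python3 -m handwheel '2 0 0 0 0 0 15;2 0 0 0 0 0 15;0 0 0 0 0 0 15';  python3 -m handwheel '2 0 0 0 0 0 15;2 0 0 0 0 0 15;0 0 0 0 0 0 15'
```

```text
clock: 9.65
position: [0.5486, 0.1697, 0.2475]
ee_rot: [-0.52, -0.479, 0.52, -0.479]
ft_force: [-0.5, 0.7, -1.0]
grip_width: 0.251
clock: 9.95
position: [0.5486, 0.1697, 0.2434]
ee_rot: [-0.52, -0.479, 0.52, -0.479]
ft_force: [0.0, 0.2, -1.2]
grip_width: 0.252
clock: 10.25
position: [0.5486, 0.1697, 0.2394]
ee_rot: [-0.52, -0.479, 0.52, -0.479]
ft_force: [0.8, -0.3, -2.0]
grip_width: 0.251
```

```bash
python3 -m handwheel '2 0 0 0 0 0 15;1 0 0 0 0 0 15;0 0 0 0 0 0 15'
```

```text
clock: 10.55
position: [0.5486, 0.1697, 0.2366]
ee_rot: [-0.52, -0.479, 0.52, -0.479]
ft_force: [-0.3, -0.7, -1.5]
grip_width: 0.247
```

The tip is through the hole without contact, at z of about 0.118. Next I feel for the plug and push.

```bash
for i in 1; do :; done; python3 -m handwheel '1 0 0 0 0 0 15;1 0 0 0 0 0 15;1 0 0 0 0 0 15'; python3 -m handwheel '1 0 0 0 0 0 15;1 0 0 0 0 0 15'; python3 -m handwheel '1 0 0 0 0 0 15;1 0 0 0 0 0 15'; python3 -m handwheel '1 0 0 0 0 0 15;1 0 0 0 0 0 15'
```

```text
clock: 10.85
position: [0.5487, 0.1698, 0.2337]
ee_rot: [0.52, 0.479, -0.52, 0.479]
ft_force: [0.6, 1.0, -0.3]
grip_width: 0.251
clock: 11.05
position: [0.5487, 0.1698, 0.2317]
ee_rot: [-0.52, -0.479, 0.52, -0.479]
ft_force: [0.2, 0.9, -0.7]
grip_width: 0.253
clock: 11.25
position: [0.5487, 0.1698, 0.2297]
ee_rot: [-0.52, -0.479, 0.52, -0.479]
ft_force: [0.0, 0.3, -1.3]
grip_width: 0.25
clock: 11.45
position: [0.5489, 0.1698, 0.2281]
ee_rot: [0.521, 0.479, -0.52, 0.479]
ft_force: [-0.6, -0.2, 5.5]
grip_width: 0.25
```

```bash
python3 -m handwheel '1 0 0 0 0 0 15;1 0 0 0 0 0 15'; python3 -m handwheel '1 0 0 0 0 0 15;1 0 0 0 0 0 15';python3 -m handwheel '1 0 0 0 0 0 15;1 0 0 0 0 0 15;1 0 0 0 0 0 15'
```

```text
clock: 11.65
position: [0.5495, 0.17, 0.2273]
ee_rot: [0.521, 0.478, -0.52, 0.479]
ft_force: [0.1, -0.5, 9.4]
grip_width: 0.25
clock: 11.85
position: [0.5496, 0.1702, 0.2255]
ee_rot: [0.521, 0.478, -0.519, 0.479]
ft_force: [-1.5, -0.2, 10.1]
grip_width: 0.249
clock: 12.15
position: [0.5494, 0.1702, 0.2224]
ee_rot: [0.521, 0.478, -0.52, 0.479]
ft_force: [-1.8, -0.9, 9.4]
grip_width: 0.247
```

```bash
python3 -m handwheel '1 0 0 0 0 0 15;1 0 0 0 0 0 15;1 0 0 0 0 0 15;1 0 0 0 0 0 15';python3 -m handwheel '1 0 0 0 0 0 15;1 0 0 0 0 0 15;1 0 0 0 0 0 15;1 0 0 0 0 0 15'; python3 -m handwheel '1 0 0 0 0 0 15;1 0 0 0 0 0 15;1 0 0 0 0 0 15;1 0 0 0 0 0 15'
```

```text
clock: 12.55
position: [0.5493, 0.1702, 0.2183]
ee_rot: [0.521, 0.478, -0.52, 0.479]
ft_force: [-1.3, -0.5, 9.6]
grip_width: 0.253
clock: 12.95
position: [0.5493, 0.1702, 0.2142]
ee_rot: [0.521, 0.478, -0.52, 0.479]
ft_force: [-1.3, 0.1, 9.0]
grip_width: 0.252
clock: 13.35
position: [0.5492, 0.1703, 0.2102]
ee_rot: [0.521, 0.478, -0.52, 0.479]
ft_force: [-1.9, 0.3, 10.1]
grip_width: 0.246
```

```bash
python3 -c "
from h import *
st()
w=cams.camera('wrist'); cv2.imwrite('pics/w5.png',w['color'])
w=cams.camera('scene'); cv2.imwrite('pics/s5.png',cv2.resize(w['color'][100:260,200:340],None,fx=5,fy=3.7,interpolation=2))"
```

```text
t 13.35 tcp [0.5492 0.1703 0.2102] F [-1.9  0.3 10.1] g 0.246 yaw_y -4.75 tilt [0.12 0.03]
```

View pics/s5.png

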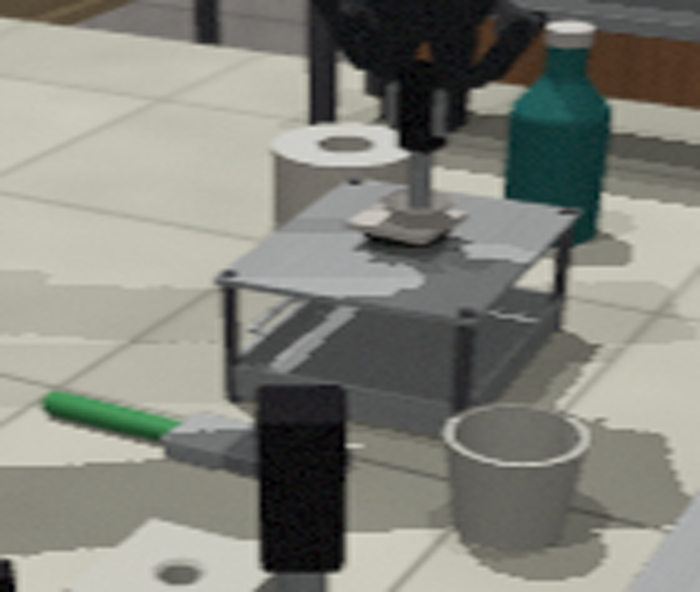

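View pics/w5.png

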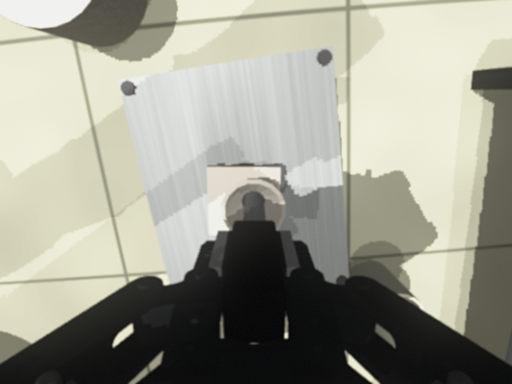

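The rod is standing in the funnel in both views (wrist 253,205), it has not slipped in the grip, and the push takes a steady 11 N or so. I'll continue.

```bash
python3 -m handwheel '1 0 0 0 0 0 15;1 0 0 0 0 0 15;1 0 0 0 0 0 15;1 0 0 0 0 0 15';python3 -m handwheel '1 0 0 0 0 0 15;1 0 0 0 0 0 15;1 0 0 0 0 0 15;1 0 0 0 0 0 15'; python3 -m handwheel '1 0 0 0 0 0 15;1 0 0 0 0 0 15;1 0 0 0 0 0 15;1 0 0 0 0 0 15';python3 -m handwheel '1 0 0 0 0 0 15;1 0 0 0 0 0 15;1 0 0 0 0 0 15;1 0 0 0 0 0 15'
```

```text
clock: 13.85
position: [0.5493, 0.1703, 0.2062]
ee_rot: [0.521, 0.478, -0.52, 0.479]
ft_force: [-2.0, 0.1, 9.2]
grip_width: 0.251
clock: 14.25
position: [0.5493, 0.1702, 0.2022]
ee_rot: [0.521, 0.478, -0.52, 0.479]
ft_force: [-1.6, -0.1, 8.8]
grip_width: 0.248
clock: 14.65
position: [0.5494, 0.1702, 0.1982]
ee_rot: [0.521, 0.478, -0.52, 0.479]
ft_force: [-1.2, -0.4, 8.0]
grip_width: 0.251
clock: 15.05
position: [0.5486, 0.1696, 0.1924]
ee_rot: [-0.52, -0.479, 0.521, -0.479]
ft_force: [-0.4, -0.7, -0.6]
grip_width: 0.253
```

```bash
python3 -m handwheel '1 0 0 0 0 0 15;1 0 0 0 0 0 15;1 0 0 0 0 0 15;1 0 0 0 0 0 15;0 0 0 0 0 0 15';python3 -c "
from h import *
w=cams.camera('scene'); cv2.imwrite('pics/s6.png',cv2.resize(w['color'][150:250,220:330],None,fx=7,fy=5.9,interpolation=2))
print([(d['box'],d['conf']) for d in cams.recognise('scene','plug')])"
```

```text
clock: 15.55
position: [0.5487, 0.1697, 0.1886]
ee_rot: [-0.52, -0.479, 0.52, -0.479]
ft_force: [-0.8, -0.1, -1.6]
grip_width: 0.248
[([244.1, 149.2, 72.9, 69.1], 0.68), ([271.8, 184.8, 13.4, 13.5], 0.6), ([112.5, 272.2, 77.0, 110.1], 0.24)]
```

View pics/s6.png

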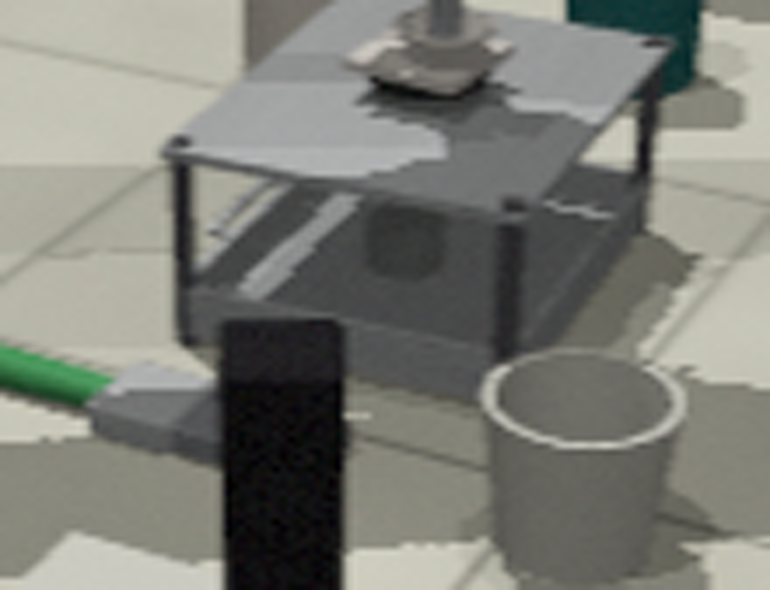

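The plug is now standing in the tray, at crop (405,240), which is about (278,191) in the scene picture. I'll withdraw the rod.

```bash
python3 -m handwheel '-5 0 0 0 0 0 15;-8 0 0 0 0 0 15;-8 0 0 0 0 0 15;-8 0 0 0 0 0 15;-8 0 0 0 0 0 15;-8 0 0 0 0 0 15;-8 0 0 0 0 0 15;-8 0 0 0 0 0 15'; python3 -m handwheel '-8 0 0 0 0 0 15;-10 0 0 0 0 0 15;-15 0 0 0 0 0 15;-15 0 0 0 0 0 15;-6 0 0 0 0 0 15;0 0 0 0 0 0 15'; python3 -c "
from h import *
to([.5885,-.1662,.3035])"
```

```text
clock: 16.45
position: [0.5487, 0.1698, 0.2505]
ee_rot: [0.52, 0.479, -0.52, 0.479]
ft_force: [-0.3, 0.6, -1.0]
grip_width: 0.252
clock: 17.05
position: [0.5491, 0.1701, 0.3051]
ee_rot: [0.521, 0.478, -0.52, 0.479]
ft_force: [0.0, -0.4, -1.0]
grip_width: 0.253
t 17.05 tcp [0.5491 0.1701 0.3051] F [ 0.  -0.4 -1. ] g 0.253 yaw_y -4.76 tilt [0.11 0.03]
tool mm [  1.5  67.1 331.8]
```

```bash
python3 -m handwheel '0 4 20 0 0 0 15;0 8 40 0 0 0 15;0 8 40 0 0 0 15;0 8 40 0 0 0 15;0 8 40 0 0 0 15;0 8 40 0 0 0 15;0 8 40 0 0 0 15;0 8 40 0 0 0 15'; python3 -m handwheel '0 5 20 0 0 0 15;0 2 12 0 0 0 15;0 0 0 0 0 0 15;0 0 0 0 0 0 15;0 0 0 0 0 0 15';python3 - <<'E'
from h import *
to([.5885,-.1662,.3035])
o,w=manip.get_obs(),cams.camera("wrist"); M=R.from_quat(o["ee_rot"]).as_matrix()
cv2.imwrite("pics/w7.png",w["color"])
P,uv=cloud(w,None,o)
s=(abs(P[:,2]-.055)<.006)&(np.hypot(P[:,0]-.588,P[:,1]+.168)<.07)
print(s.sum(),cv2.minAreaRect(P[s,:2].astype(np.float32)*1000))
T=(P-o["position"])@M*1000
for a in (40,60,80,100,108,114):
    q=(abs(T[:,1])<9)&(abs(T[:,2])<12)&(T[:,0]>a)&(T[:,0]<a+8)
    if q.sum()>2: print(a,q.sum(),T[q].mean(0).round(2),T[q].min(0).round(1),T[q].max(0).round(1))
E
```

```text
clock: 17.85
position: [0.5833, -0.1359, 0.3032]
ee_rot: [-0.52, -0.479, 0.521, -0.479]
ft_force: [1.1, 0.5, -0.7]
grip_width: 0.249
clock: 18.35
position: [0.5881, -0.1645, 0.304]
ee_rot: [0.52, 0.48, -0.519, 0.479]
ft_force: [-0.2, 0.5, -0.0]
grip_width: 0.25
t 18.35 tcp [ 0.5881 -0.1645  0.304 ] F [-0.2  0.5 -0. ] g 0.25 yaw_y -4.6 tilt [0.02 0.03]
tool mm [0.5 0.5 1.6]
3284 ((588.9135131835938, -166.0607147216797), (75.1417236328125, 75.31478118896484), 0.3951507806777954)
40 90 [43.95 -0.39 -5.36] [40.2 -7.  -7.3] [48.   6.9  0.5]
60 69 [ 6.403e+01  6.000e-02 -5.360e+00] [60.1 -6.9 -7.1] [68.   6.9  0. ]
80 54 [ 8.405e+01  8.000e-02 -5.360e+00] [80.3 -6.8 -7.2] [87.9  7.   0.2]
100 47 [103.76   0.19  -5.41] [100.   -6.4  -7.4] [107.9   6.7  -1.2]
108 25 [110.72  -0.24  -5.38] [108.3  -6.6  -7.2] [114.8   6.8  -0.8]
```

View pics/w7.png

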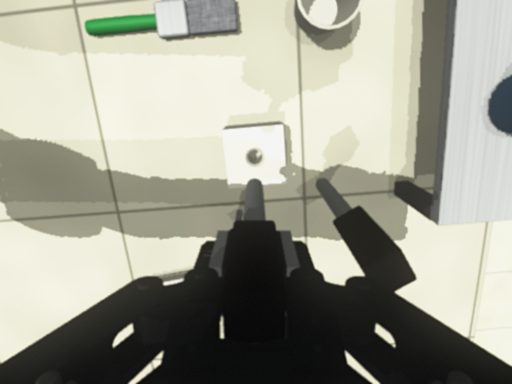

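The empty stand hole is at (255,156) and the rod is still straight in the grip. The stand's centre measures the same as before, (0.5889, -0.1661). I'll lower the rod to just above the mouth.

```bash
python3 -m handwheel '10 0.6 1.6 0 0 0 15;25 0 0 0 0 0 15;30 0 0 0 0 0 15;25 0 0 0 0 0 15;18 0 0 0 0 0 15;8 0 0 0 0 0 15;0 0 0 0 0 0 15;0 0 0 0 0 0 15'; python3 -c "
from h import *
to([.5887,-.1662,.1755])"
```

```text
clock: 19.2
position: [0.5888, -0.1681, 0.1886]
ee_rot: [0.52, 0.479, -0.52, 0.479]
ft_force: [0.7, -1.2, -1.5]
grip_width: 0.252
t 19.2 tcp [ 0.5888 -0.1681  0.1886] F [ 0.7 -1.2 -1.5] g 0.252 yaw_y -4.74 tilt [ 0.06 -0.01]
tool mm [13.1 -0.3 -1.9]
```

```bash
python3 -m handwheel '6 0 -1.9 0 0 0 15;3 0 0 0 0 0 15;2 0 0 0 0 0 15;0 0 0 0 0 0 15;0 0 0 0 0 0 15'; python3 -c "
from h import *
to([.5887,-.1662,.1281])"
```

```text
clock: 19.7
position: [0.5886, -0.1664, 0.1769]
ee_rot: [0.52, 0.479, -0.52, 0.479]
ft_force: [-0.1, 0.2, -1.3]
grip_width: 0.248
t 19.7 tcp [ 0.5886 -0.1664  0.1769] F [-0.1  0.2 -1.3] g 0.248 yaw_y -4.76 tilt [ 0.01 -0.01]
tool mm [48.8  0.  -0.2]
```

```bash
python3 -m handwheel '2 0 0 0 0 0 15;2 0 0 0 0 0 15;2 0 0 0 0 0 15;2 0 0 0 0 0 15;2 0 0 0 0 0 15'; python3 -m handwheel '4 0 0 0 0 0 15;4 0 0 0 0 0 15;4 0 0 0 0 0 15;4 0 0 0 0 0 15'; python3 -m handwheel '4 0 0 0 0 0 15;4 0 0 0 0 0 15;4 0 0 0 0 0 15;4 0 0 0 0 0 15;2 0 0 0 0 0 15;0 0 0 0 0 0 15'
```

```text
clock: 20.2
position: [0.5885, -0.1664, 0.1666]
ee_rot: [-0.52, -0.479, 0.52, -0.479]
ft_force: [-0.7, -0.5, -1.8]
grip_width: 0.249
clock: 20.6
position: [0.5885, -0.1664, 0.1504]
ee_rot: [-0.52, -0.479, 0.52, -0.479]
ft_force: [-0.6, 0.5, -0.7]
grip_width: 0.249
clock: 21.2
position: [0.5884, -0.1663, 0.1325]
ee_rot: [-0.52, -0.479, 0.52, -0.479]
ft_force: [0.6, -0.1, -1.3]
grip_width: 0.252
```

```bash
python3 -m handwheel '2 0 0 0 0 0 15;1 0 0 0 0 0 15;0 0 0 0 0 0 15'; python3 -m handwheel '1 0 0 0 0 0 15;0 0 0 0 0 0 15'
```

```text
clock: 21.5
position: [0.5885, -0.1664, 0.1297]
ee_rot: [-0.52, -0.479, 0.52, -0.479]
ft_force: [0.1, 0.3, -1.3]
grip_width: 0.251
clock: 21.7
position: [0.5886, -0.1664, 0.1288]
ee_rot: [-0.52, -0.479, 0.52, -0.479]
ft_force: [-0.1, 0.5, -1.4]
grip_width: 0.246
```

```bash
python3 -m handwheel '0.6 0 0 0 0 0 15;0.4 0 0 0 0 0 15;0 0 0 0 0 0 15'; python3 -m handwheel '0 0 0 0 0 0 26;0 0 0 0 0 0 26;0 0 0 0 0 0 35;0 0 0 0 0 0 45;0 0 0 0 0 0 60;0 0 0 0 0 0 60;0 0 0 0 0 0 60'; python3 -c "
from h import *
st()
w=cams.camera('wrist'); cv2.imwrite('pics/w8.png',w['color'])"
```

```text
clock: 22.0
position: [0.5887, -0.1664, 0.1282]
ee_rot: [0.52, 0.479, -0.52, 0.479]
ft_force: [-0.8, -0.1, 2.8]
grip_width: 0.249
clock: 22.7
position: [0.5886, -0.1664, 0.1278]
ee_rot: [0.52, 0.479, -0.52, 0.479]
ft_force: [-0.1, 0.3, -0.3]
grip_width: 0.705
t 22.7 tcp [ 0.5886 -0.1664  0.1278] F [-0.1  0.3 -0.3] g 0.705 yaw_y -4.76 tilt [ 0. -0.]
```

View pics/w8.png

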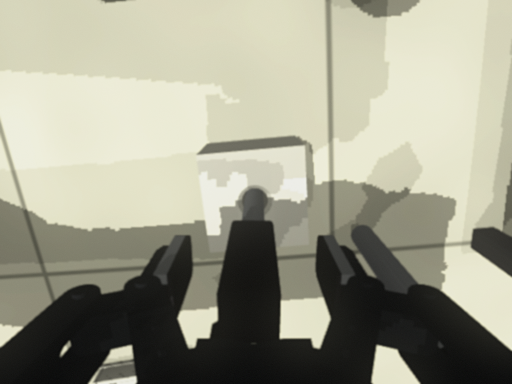

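The fingers are open and clear of the handle (250,280), and the rod stands in the hole. I'll retreat straight up and then aside.

```bash
python3 -m handwheel '-8 0 0 0 0 0 60;-20 0 0 0 0 0 60;-30 0 0 0 0 0 60;-35 0 0 0 0 0 60;-35 0 0 0 0 0 60;-30 0 0 0 0 0 60;-10 0 0 0 0 0 60;0 0 0 0 0 0 60'; python3 -m handwheel '0 -20 0 0 0 0 60;0 -40 0 0 0 0 60;0 -40 0 0 0 0 60;0 -20 0 0 0 0 60;0 0 0 0 0 0 60;0 0 0 0 0 0 60';python3 - <<'E'
from h import *
st()
t=cams.camera("top"); cv2.imwrite("pics/t9.png",t["color"])
s=cams.camera("scene"); cv2.imwrite("pics/s9.png",cv2.resize(s["color"][130:320,180:370],None,fx=3.1,fy=3.1,interpolation=2))
P,uv=cloud(t)
q=(abs(P[:,2]-.18)<.01)&(np.hypot(P[:,0]-.588,P[:,1]+.168)<.03)
print(q.sum(),cv2.minAreaRect(P[q,:2].astype(np.float32)*1000) if q.sum()>3 else None, P[q][:,2].max())
E
```

```text
clock: 23.55
position: [0.5892, -0.1663, 0.2976]
ee_rot: [0.521, 0.478, -0.52, 0.48]
ft_force: [-0.2, 0.2, -0.8]
grip_width: 0.706
clock: 24.15
position: [0.4686, -0.1566, 0.295]
ee_rot: [-0.52, -0.479, 0.521, -0.478]
ft_force: [1.0, 0.0, -0.3]
grip_width: 0.703
t 24.15 tcp [ 0.4686 -0.1566  0.295 ] F [ 1.   0.  -0.3] g 0.703 yaw_y -4.79 tilt [-0.05 -0.01]
55 ((587.3801879882812, -167.5287628173828), (21.438995361328125, 21.204662322998047), 86.45234680175781) 0.18690594740715571
```

View pics/t9.png

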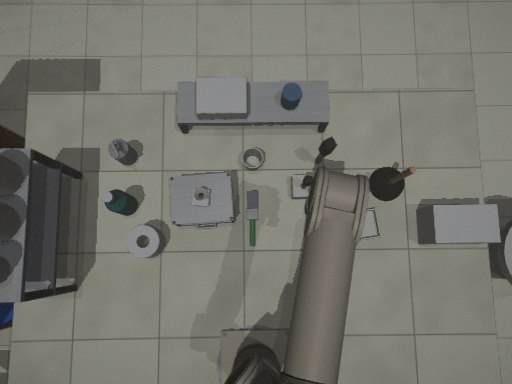

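View pics/s9.png

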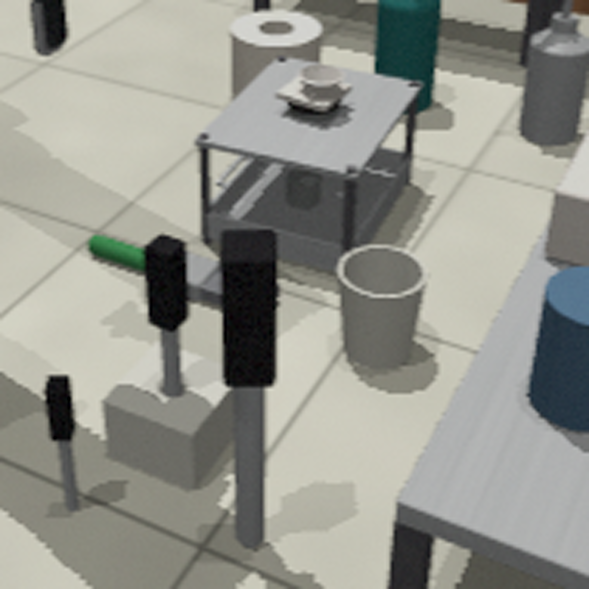

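The rod stands upright in its stand (crop 167,320), the plug is in the tray (crop 303,188), the funnel is in place and the bystanders haven't moved. I'll hand the job in.

```bash
python3 -c "
from workcell import hand_in
print(hand_in())"
```

```text
the job is handed in; nothing more can be done
None
```

The plug is out of the pipe and standing in the rack's tray, and the rod is back upright in its stand with the gripper open and clear. I handed in at about 24 s of the 67 s allowed; `hand_in()` gives no verdict.

- **Rod:** I took the middle-sized rod from the white stand.
- **Funnel:** The wrist camera put the hole 7 mm from the pipe axis in +x. The tip went down through it with no contact force above the noise.
- **Plug:** Pushing took a steady 11 N or so, and the force vanished as the tip reached the pipe's lower end.
- **Last checks:** The top camera put the rod within about 1 mm of where it stood at the start, at the same height. Both pictures showed the bystanders I could see where they were, though the arm hid part of the soap dish from the top camera.
- **Disagreement:** The wrist and top cameras differed by up to about 3 mm on the stand's position. I used the wrist camera, and the rod went in without contact until it reached the bottom.

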